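# Latch the bonding jig on a heat sink

### The arm

A 6-joint arm with a two-finger parallel gripper is mounted at the origin on a cart in front of the work surface, level with it; the furniture and walls round the work are solid. World frame = base frame: x ahead of the robot, y to its left, z up, the work surface at z = 0. Lengths are in m, angles in rad, forces in N, time in s.
With the tool pointing down it reaches from about 0.375 to 0.9 m from the base axis. Payload 3.1 kg.
Tool frame: the origin (TCP) lies between the finger pads; the fingertips stand manip.finger_overhang ahead of it and the grasp point (between the pads) lies 5 mm behind it (manip.finger_overhang is the distance from the TCP to the fingertips, in m); z points along the fingers, y is the line along which they close (so a half turn about z gives the same grasp; the last joint's range is limited). The gripper opens to 85 mm and grips with 20 to 120 N. Pads are 22 mm wide; open, the fingers measure 114 mm over their backs; the gripper's body (76 mm by 85 mm) begins 54 mm behind the grasp point. The pads swing forward as they close: fully open they stand 13 mm farther back than shut.
Start: joints at [1.018, 0.527, 1.433, -0, 1.181, -0.178], TCP at [0.228, 0.582, 0.245] pointing down, gripper open.
Joint ranges: [-3.08, 3.08], [-0.75, 2.2], [0.22, 2.44], [-1.43, 4.57], [0, 2.65], [-2.85, 2.85]. Speed limits (rad/s): [2.79, 2.79, 3.14, 3.14, 3.14, 3.14].

### API

Orientations are given as a unit quaternion [x, y, z, w].
In Python, from station import manip gives the robot as it stands.
- The arm moves only by the tool drive_tool, never from a script. Its argument "plan" is a list of rows, each a list of 7 numbers: the shift along the tool's x, y, z in m, then the turn, a rotation vector about the tool's x, y, z in degrees, then the opening, from -1 (shut) to 1 (fully open). In form: [[x, y, z, wx, wy, wz, gripper], ...]. A call has 1 to 10 rows; each row shifts and turns the commanded pose from where the row before left it, along the tool's axes as they then stand; what a row does not reach is not made up. A row lasts 1/10 s, in which the tool goes at most 50 mm and 8.59 degrees, less where a joint would pass 70% of its speed; a pose out of reach is approached as far as the arm can. A call is refused whole if a number of a shift passes 0.05 or a number of a turn 8.59, either way. A call with a gripper value outside its range is refused whole. The fingers move at their own pace and stop on an object; "newtons" is the grip in N (left out, the last holds). Time passes only in rows, so rows that do not move let the fingers close. It gives the time, the measured TCP pose, the force, the opening and the grip force at its end, in the units of the state.
- manip.sense(): the state, without advancing time (a new reading comes with each control period).
- manip.snapshot(name): name is "scene" or "top"; returns a dict with "image" (400x640x3 uint8, red, green, blue), "z_map" (400x640 float32, m along the optical axis (not along the pixel's ray), 0 where there is no reading), "fov_y" (degrees; the focal length in pixels is half the picture's height over the tangent of half this angle, whatever the lens; pixels are square), "cx", "cy" (the principal point, pixels), "k1" (the pictures are not rectified: a ray, as slopes to the right and down, at radius r is drawn at 1 + k1 r^2 times it, then the intrinsics apply), "extrinsics" (4x4, takes a point from camera to world coordinates). Camera axes: x right, y up, looking along -z (the intrinsics and any distortion apply to the point x, -y, -z); pixel columns grow to the right and rows downward; lengths in m; the calibration is good to about 2 mm. A picture is of the moment at which its call begins.
- manip.sign_off(): hands the job in; it is judged then, once.
The state is a dict: "t": time; "q": joint angles; "qd": joint speeds; "tau": joint torques, N m; "tcp_pos": TCP position; "tool_rot": TCP orientation; "force": force on the tool from outside, world axes, zero at the start; "ft_torque": the same for the moment, N m; "finger_gap": opening from 0.0 (shut) to 1.0 (fully open); "gripper_force": force on a finger pad.
Only numpy, scipy, OpenCV 4.12 (cv2) and the standard library are available. Lean on these libraries where they do the work, as an engineer would, in place of code of your own. Each camera call takes 0.05 s, during which the arm holds its last target. There are 200 camera calls.

### The job

Clamp the heat sink in the blue bonding jig: take the wire bail by its black knob, feel lightly for the groove behind the sliding jaw's forked hook without shoving the jaw along, drop the cross bar in and let go, then press the red lever over past centre until it lies fully home and the latch holds by itself. The jaw may stand anywhere along its slide; be gentle with the latch and leave everything around it alone.

Things in the scene. Friction and masses are not known exactly. Their poses are not given: they have to be found in the camera images.
- jig: Blue steel base plate 213 x 100 x 8 mm, fixed to the table, carrying the clamp. Origin on its underside; +x runs along the clamp from lever end (-128 mm) to jaw end (+85 mm), z up. The mechanism moves only in this frame's plane y = 0; 'jig x, z' are mm in this frame. The heat sink lies between a sprung pad (face at x = -20) and the sliding jaw.
- jaw_stop (a point): Fixed point, jig x = 36.5, z = 30: farthest place of the jaw's clamping face. The aluminium jaw slides along jig x, stays where left (25 N friction) and is NOT reported: its face starts at an x called F, anywhere from 20.5 to 35.5. On top it carries a steel keeper, 24 mm wide in y, slotted 9 mm wide along its middle for the knob's stem (see keeper_level).
- keeper_level (a point): Fixed point, jig x = 41, z = 56: height of the keeper's flat front top, which runs from F+4 to F+18; then the hook lip, undercut, its rear edge at F+22; then the groove, floor z = 42, mouth F+22 to F+31; then a back stop, F+31 to F+39, top z = 64. A bar slid along the top to +x ends on the back stop at F+28, above the groove; keep below 22 N. Hooked and pulled it sits at F+22, z = 45.
- lever (a joint): Lever hinge angle q, rad, axis along jig y. 0 = shut, flat along jig -x; grows as the red handle rises and swings over to the jaw (pi/2 upright), to 2.3. Stays where left (0.06 N m). The bail's pivot is at lever_hinge + 22 mm*(-cos(q-0.17), sin(q-0.17)) in jig x, z. Dead centre q = 0.17: below it the bail's pull shuts the lever. Hooked, pressing takes up to 12 N at 60 mm from the hinge.
- lever_hinge (a point): Lever hinge axis, at jig x = -43, z = 45 (fixed).
- lever_tip (a point): End of the lever's red plastic grip, on its centre line, 75 mm from the hinge. The grip covers the last 36 mm, is 24 mm wide in jig y and 10 mm thick. Press here.
- bail (a joint): Hinge of the bail on the lever, rad, grows as the bail lifts, at most 3.2. Angle of the bail above the jig's horizontal plane = this value minus joint lever. Weight 0.1 kg, mostly in the knob; friction 0.05 N m: left alone it stays up when steeper than about 0.65 rad, and below that it falls.
- bail_bar (a point): Middle of the bail's cross bar: steel bar of 6 mm diameter, 46 mm long in jig y, joining two 6 mm wire arms at y = +-20 mm, 100.75 mm from the bail's pivot on the lever.
- bail_knob (a point): Centre of the bail's black drum knob, 18 mm in diameter and 18 mm long in jig y with flat ends, 34 mm above the cross bar on a 5 mm stem, perpendicular to the bail's plane. Grip its ends across jig y with the fingertips about 10 mm below its centre: it can turn (and creep some mm) between the pads and the tips clear the keeper. Its place fixes both lever and bail angle.
- heatsink: Finned aluminium heat sink 40 x 40 x 20 mm, 0.03 to 0.06 kg, loose on the base plate (underside at jig z = 8), origin centre of underside, starting at jig x about 0 between two low side guides. It is to be clamped.
- pad (a joint): Inward travel of the sprung pad behind the heat sink, m: 0 = relaxed, grows as the heat sink is clamped against it (3.5 N per mm, at most 10 mm). With the latch closed on the heat sink 5 to 6.5 mm.
- flux_tin: Bystander: round flux tin, 54 mm across, 19 mm high. Origin centre of underside.
- usb_stick: Bystander: red memory stick 18 x 54 x 9 mm. Origin centre of underside.
- tip_cleaner: Bystander: round black pot with brass wool, 47 mm across, 38 mm high. Origin centre of underside.

How it is judged:
On the way, in this order (a step that is already met when the one before it is completed fails the run):
1. the bail's cross bar lies down in the groove behind the hook, with the lever still up (z of bail_bar in the frame of jig below 0.051 m and x of bail_bar in the frame of jig above 0.0385 m and value of joint lever above 0.7 rad), for 0.2 s.
2. the lever is pressed past centre and the heat sink is squeezed on the sprung pad (value of joint lever below 0.08 rad and value of joint pad above 0.004 m), for 0.2 s.
At the end, for the whole second after the job is handed in: The lever is shut (within 0.08 rad of flat) and stays so by itself, the bail's bar is down in the groove (below 51 mm), the sprung pad is pressed in more than 4 mm by the clamped heat sink, which still lies flat on the plate and at rest (all of step 2 and z of bail_bar in the frame of jig below 0.051 m and z of heatsink in the frame of jig below 0.011 m and linear speed of heatsink below 0.01 m/s); the robot touches nothing.
It fails at once if while the fingers hold the bail, it is forced against the jaw with more than 22 N (contact force between the fingers and bail above 1 N and contact force between bail and jig above 22 N).
It fails at once if the fingers press the red grip with more than 25 N (contact force between the fingers and lever_c3 above 25 N).
It fails at once if the heat sink is pushed or lifted out of its place (more than 20 mm) (distance of heatsink from where it was at the start of the episode above 0.02 m).
It fails at once if a bystander is displaced by more than 20 mm (distance of any of flux_tin, usb_stick, tip_cleaner from where it was at the start of the episode above 0.02 m).
It also fails if it takes over 72 s, if anything falls off the work surface, if the arm or the gripper's body presses on something with over 40 N, if the wrist force passes 120 N, or if a joint passes its speed limit or range.

## Working session

There is one attempt and no reset: what is moved stays moved. The work goes in short steps, Python scripts to look and compute and a tool call to move; the robot and the scene stay as the last step left them, time stands still between calls to the robot, and variables do not carry over. Pictures are saved under pics/ and viewed, at most 10 in all, crops included, and the job is handed in when it is done.

Besides the shell and the picture viewer there is one more tool, called in YAML: its name, and indented under it one key for each argument. drive_tool: Moves the arm, as the interface text tells. Its arguments: {"type":"object","properties":{"plan":{"type":"array"},"newtons":{"type":"number"}},"required":["plan"]}

```bash
mkdir -p pics; cat > h.py <<'E'
import numpy as np, cv2
from station import manip
def snap(n):
    return manip.snapshot(n)
def K(s):
    f=200/np.tan(np.radians(s['fov_y'])/2); return np.array([[f,0,s['cx']],[0,f,s['cy']],[0,0,1.]])
def cloud(s):
    h,w=s['z_map'].shape; u,v=np.meshgrid(np.arange(w),np.arange(h))
    k=K(s); xd=(u-k[0,2])/k[0,0]; yd=(v-k[1,2])/k[1,1]
    x,y=xd.copy(),yd.copy()
    for _ in range(20):
        g=1+s['k1']*(x*x+y*y); x,y=xd/g,yd/g
    z=s['z_map']; P=np.stack([x*z,-y*z,-z,np.ones_like(z)],-1)@np.array(s['extrinsics']).T
    P=P[...,:3]; P[z==0]=np.nan; return P
def proj(s,p):
    E=np.linalg.inv(np.array(s['extrinsics'])); c=E[:3,:3]@np.asarray(p)+E[:3,3]
    x,y=c[0]/-c[2],-c[1]/-c[2]; g=1+s['k1']*(x*x+y*y); k=K(s); return k[0,0]*x*g+k[0,2],k[1,1]*y*g+k[1,2]
def save(n,im): cv2.imwrite('pics/'+n+'.png',np.ascontiguousarray(im[...,::-1]))
E
python3 - <<'E'
from h import *
import pickle
for n in('scene','top'):
    s=snap(n); save(n+'0',s['image']); pickle.dump(s,open(n+'0.pkl','wb'))
    print(n,s['fov_y'],s['cx'],s['cy'],s['k1'],np.round(s['extrinsics'],3).tolist())
print(manip.sense(), manip.finger_overhang)
E
```

```text
scene 45.30998760868608 318.1466332083032 199.45592274567807 0.05033930001138108 [[0.549, 0.501, -0.669, 0.023], [-0.835, 0.308, -0.455, -0.373], [-0.022, 0.808, 0.588, 0.588], [0.0, 0.0, 0.0, 1.0]]
top 42.833107496149466 310.6225127209754 194.41486104021337 -0.030881386373972655 [[0.02, 0.999, -0.03, 0.546], [-1.0, 0.02, 0.001, 0.011], [0.001, 0.03, 1.0, 1.0], [0.0, 0.0, 0.0, 1.0]]
{'t': 0.1, 'q': array([ 1.01850962e+00,  5.28371950e-01,  1.43377687e+00, -6.24712099e-06,
        1.18141127e+00, -1.78478515e-01]), 'qd': array([-0.0004571 , -0.00155034, -0.00309405,  0.0003884 ,  0.00024573,
       -0.00168614]), 'tau': array([ 5.09165079e-05, -4.43304098e+01, -1.78585732e+01, -2.34090812e-04,
        3.88549277e-03, -7.59579173e-07]), 'tcp_pos': array([0.22785788, 0.58131796, 0.24443136]), 'tool_rot': array([ 1.85816547e-01,  9.82583962e-01, -9.19813409e-04, -3.48791641e-04]), 'force': array([ 0.54455575,  0.24052403, -0.10462749]), 'ft_torque': array([-0.01822913, -0.025015  , -0.00497878]), 'gripper_force': 0.0, 'finger_gap': 1.0018504318689212} 0.014
```

View pics/scene0.png

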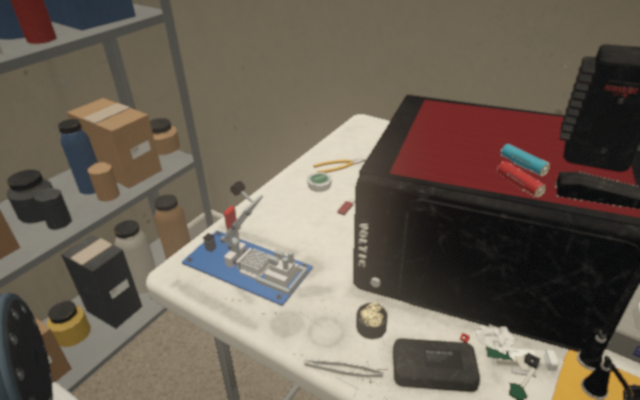

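View pics/top0.png

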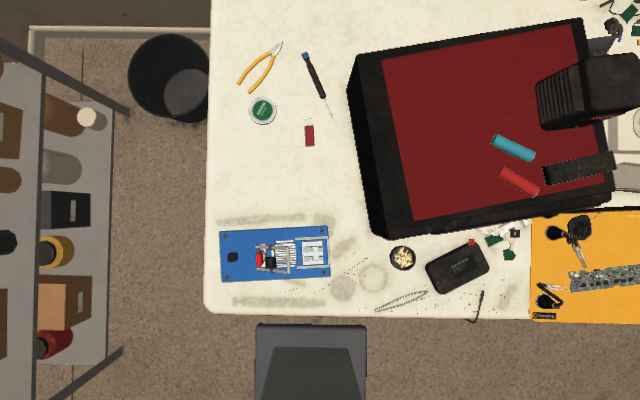

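The scene view shows the jig at about (247,265), with the lever and bail standing up. The top view has it at about (275,253), lever end on the left, so jig +x is roughly world -y. Next I'll fit the blue plate and locate the knob.

```bash
cat > m.py <<'E'
from h import *
import pickle
S={n:pickle.load(open(n+'0.pkl','rb')) for n in('scene','top')}
for n,s in S.items():
    P=cloud(s); hsv=cv2.cvtColor(s['image'],cv2.COLOR_RGB2HSV)
    roi=(P[...,0]>.25)&(P[...,0]<.65)&(P[...,1]>.05)&(P[...,1]<.5)
    blue=roi&(hsv[...,0]>98)&(hsv[...,0]<125)&(hsv[...,1]>130)&(P[...,2]<.02)&(P[...,2]>-.005)
    p=P[blue]; print(n,'blue',len(p),'z',np.round(np.nanpercentile(p[:,2],[5,50,95]),4))
    t=roi&(hsv[...,1]<60)&(np.abs(P[...,2])<.02); print('table z',np.nanmedian(P[t][:,2]) )
    r=cv2.minAreaRect((p[:,:2]*1000).astype(np.float32)); print(r, cv2.boxPoints(r).round(1).tolist())
    hi=roi&(P[...,2]>.06)&(P[...,2]<.25)
    dark=hi&(hsv[...,2]<70); q=P[dark]; ij=np.argwhere(dark)
    print('dark',len(q),np.nanmedian(q,0).round(4),ij.min(0),ij.max(0),np.nanpercentile(q,[5,95],axis=0).round(4).tolist())
    red=hi&((hsv[...,0]<8)|(hsv[...,0]>172))&(hsv[...,1]>130); q=P[red]
    print('red',len(q),np.nanmedian(q,0).round(4),np.nanpercentile(q,[5,95],axis=0).round(4).tolist())
s=S['scene']; save('zs',cv2.resize(s['image'][165:310,170:325],None,fx=5,fy=4.1,interpolation=3)[:600,:800])
s=S['top']; save('zt',cv2.resize(s['image'][215:295,210:340],None,fx=6,fy=6,interpolation=3))
E
python3 m.py
```

```text
scene blue 0 z nan
table z -0.0002616940673547674
((0.0, 0.0), (0.0, 0.0), 0.0) [[0.0, 0.0], [0.0, 0.0], [0.0, 0.0], [0.0, 0.0]]
dark 31 [0.4512 0.0716 0.1705] [187 232] [193 239] [[0.4498, 0.0664, 0.1666], [0.4536, 0.0777, 0.1754]]
red 121 [0.453  0.095  0.1141] [[0.4464, 0.0931, 0.0982], [0.463, 0.1003, 0.12]]
top blue 2339 z [0.006  0.0089 0.012 ]
table z 0.000970384305081673
((457.6999816894531, 115.62907409667969), (97.58131408691406, 136.1446990966797), 3.9378068447113037) [[404.29998779296875, 180.1999969482422], [413.70001220703125, 44.400001525878906], [511.1000061035156, 51.099998474121094], [501.70001220703125, 186.89999389648438]]
dark 118 [0.4608 0.0734 0.1771] [245 265] [268 275] [[0.4526, 0.066, 0.1724], [0.4688, 0.0803, 0.1803]]
red 86 [0.4597 0.0971 0.1197] [[0.4495, 0.0937, 0.0959], [0.4694, 0.1023, 0.1227]]
  return np.nanmean(a, axis, out=out, keepdims=keepdims)
```

```bash
sed -i 's/(P\[...,1\]>.05)/(P[...,1]>-.08)/; s/(hsv\[...,0\]>98)/(hsv[...,0]>95)/; s/(hsv\[...,1\]>130)&(P\[...,2\]<.02)/(hsv[...,1]>100)\&(P[...,2]<.02)/' m.py; python3 m.py
```

```text
scene blue 1236 z [0.0064 0.008  0.0096]
table z -0.0002597671600161888
((419.70343017578125, 97.89915466308594), (191.3511199951172, 80.4144058227539), 70.40558624267578) [[349.70001220703125, 21.200000762939453], [425.5, -5.699999809265137], [489.70001220703125, 174.60000610351562], [413.8999938964844, 201.5]]
dark 31 [0.4512 0.0716 0.1705] [187 232] [193 239] [[0.4498, 0.0664, 0.1666], [0.4536, 0.0777, 0.1754]]
red 121 [0.453  0.095  0.1141] [[0.4464, 0.0931, 0.0982], [0.463, 0.1003, 0.12]]
top blue 3374 z [0.006  0.0089 0.0121]
table z 0.0009839083016462968
((460.0775146484375, 78.83714294433594), (97.95932006835938, 210.32525634765625), 4.191701889038086) [[403.5, 180.10000610351562], [418.8999938964844, -29.600000381469727], [516.5999755859375, -22.5], [501.20001220703125, 187.3000030517578]]
dark 151 [0.4637 0.0706 0.177 ] [143 265] [268 371] [[0.4527, -0.0798, 0.1115], [0.6489, 0.0803, 0.2007]]
red 86 [0.4597 0.0971 0.1197] [[0.4495, 0.0937, 0.0959], [0.4694, 0.1023, 0.1227]]
```

View pics/zs.png

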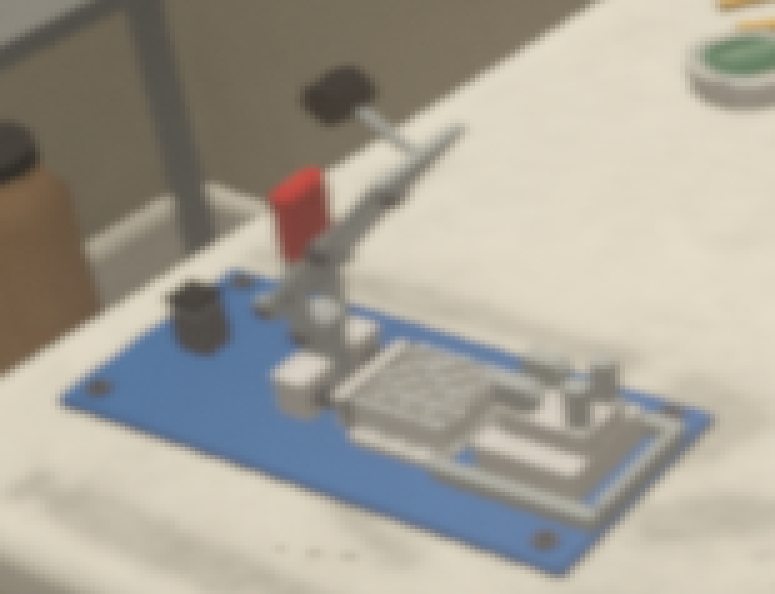

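View pics/zt.png

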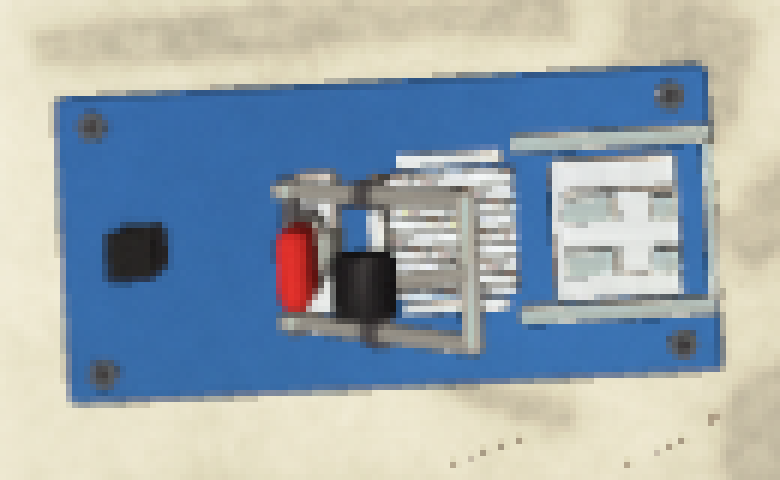

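The crops show the lever about upright: red grip at scene (230,215), knob at (237,188), and the bail raised and clear of the jaw. The keeper lugs are at top (303–324, 240–266). Now I'll measure in the jig frame from both cameras, including the jaw profile.

```bash
cat > j.py <<'E'
from h import *
import pickle
from scipy.optimize import least_squares
S={n:pickle.load(open(n+'0.pkl','rb')) for n in('scene','top')}
C=[(-.128,-.05),(.085,-.05),(.085,.05),(-.128,.05)]
def jig(p,P): 
    x,y,a=p; X=np.array([np.cos(a),np.sin(a)]); Y=np.array([-X[1],X[0]]); d=P[...,:2]-[x,y]
    return np.stack([d@X,d@Y,P[...,2]],-1)
def world(p,j):
    x,y,a=p; c,s=np.cos(a),np.sin(a); return np.array([x+c*j[0]-s*j[1],y+s*j[0]+c*j[1],j[2]])
if __name__=='__main__':
    p0=np.array([.4617,.0574,np.arctan2(-.9973,.0733)])
    for n,s in S.items():
        hsv=cv2.cvtColor(s['image'],cv2.COLOR_RGB2HSV); P=cloud(s)
        b=((hsv[...,0]>95)&(hsv[...,0]<125)&(hsv[...,1]>90)&(P[...,0]>.25)&(P[...,0]<.65)&(abs(P[...,1]-.08)<.15)&(P[...,2]<.02)).astype(np.uint8)
        b=cv2.morphologyEx(b,cv2.MORPH_OPEN,np.ones((2,2),np.uint8))
        cs,_=cv2.findContours(b,cv2.RETR_EXTERNAL,cv2.CHAIN_APPROX_NONE); c=max(cs,key=cv2.contourArea)
        h=cv2.convexHull(c)[:,0].astype(float)
        q=cv2.approxPolyDP(cv2.convexHull(c),6,True)[:,0]; 
        Q=np.array([proj(s,world(p0,(*k,.008))) for k in C]); print(n,'quad',q.tolist(),'proj',Q.round(1).tolist())
        # hull resampled -> signed distance to predicted quad edges
        hh=c[:,0].astype(float)
        def res(p):
            Q=np.array([proj(s,world(p,(*k,.008))) for k in C],np.float32)
            return np.array([cv2.pointPolygonTest(Q.reshape(-1,1,2),tuple(map(float,t)),True)-.5 for t in hh])
        r=least_squares(res,p0,x_scale=[.01,.01,.05],loss='soft_l1',f_scale=.7,diff_step=1e-4)
        p=r.x; print(n,p.round(4),'rms',np.median(abs(r.fun)))
        J=jig(p,P)*1000
        sel=(abs(J[...,1])<50)&(J[...,0]>-130)&(J[...,0]<90)
        k=sel&(J[...,2]>140)&(J[...,2]<200); print(' knob',np.nanpercentile(J[k],[5,50,95],axis=0).round(1).tolist())
        red=sel&((hsv[...,0]<8)|(hsv[...,0]>172))&(hsv[...,1]>130)&(J[...,2]>60); print(' red',np.nanpercentile(J[red],[5,50,95],axis=0).round(1).tolist())
        g=sel&(abs(J[...,1])<14)&(J[...,0]>18)&(J[...,2]>20); a=J[g]
        for i in np.arange(18,86,2):
            m=a[(a[:,0]>=i)&(a[:,0]<i+2)&(abs(abs(a[:,1])-8)<4.5)]
            if len(m): print(i,len(m),np.sort(m[:,2]).round(0).astype(int).tolist()[-14:])
E
python3 j.py
```

```text
scene quad [[185, 262], [220, 237], [277, 293], [275, 300]] proj [[180.5, 260.5], [282.7, 303.7], [313.8, 264.6], [216.8, 228.4]]
scene [ 0.4641  0.0372 -1.4765] rms 3.047844551957925
 knob [[-41.5, -23.3, 147.1], [-27.9, -4.3, 163.8], [-6.4, 11.6, 176.8]]
 red [[-63.4, -12.0, 98.2], [-58.8, -5.4, 114.1], [-56.0, 4.7, 120.0]]
18 6 [45, 54, 55, 55, 56, 57]
20 5 [53, 55, 56, 56, 57]
22 8 [51, 55, 55, 56, 56, 56, 57, 57]
24 4 [55, 55, 56, 56]
26 6 [54, 55, 55, 56, 56, 56]
28 11 [40, 41, 42, 52, 54, 54, 55, 56, 56, 56, 57]
30 17 [43, 44, 46, 46, 48, 48, 51, 52, 53, 54, 55, 55, 55, 56]
32 13 [41, 41, 42, 43, 49, 49, 52, 53, 53, 54, 55, 55, 56]
34 6 [40, 41, 42, 42, 42, 43]
36 4 [41, 42, 42, 42]
38 1 [42]
40 2 [41, 59]
42 7 [53, 58, 62, 63, 63, 64, 64]
44 5 [63, 63, 63, 64, 65]
46 6 [57, 63, 63, 63, 64, 65]
48 14 [42, 42, 44, 46, 52, 54, 57, 57, 60, 60, 62, 63, 63, 65]
50 79 [57, 57, 57, 57, 60, 60, 61, 61, 61, 62, 62, 63, 63, 64]
52 18 [25, 27, 28, 29, 33, 33, 36, 37, 38, 39, 40, 40, 40, 42]
60 2 [20, 20]
62 3 [20, 21, 21]
64 1 [21]
top quad [[328, 228], [330, 276], [223, 282], [222, 232]
[... 481 characters left out ...]
, 59]
40 8 [43, 56, 56, 57, 57, 58, 58, 59]
42 8 [41, 55, 55, 55, 56, 57, 57, 60]
44 9 [42, 43, 53, 57, 57, 57, 57, 58, 59]
46 10 [44, 53, 56, 56, 56, 57, 57, 57, 57, 58]
48 10 [41, 52, 53, 53, 54, 55, 56, 58, 58, 58]
50 11 [41, 42, 43, 44, 44, 45, 54, 54, 55, 56, 57]
52 10 [37, 41, 41, 42, 43, 43, 43, 44, 45, 45]
54 8 [40, 42, 43, 43, 43, 44, 44, 44]
56 8 [41, 42, 42, 43, 43, 43, 43, 44]
58 9 [41, 42, 42, 42, 42, 43, 44, 44, 46]
60 12 [41, 45, 45, 45, 46, 63, 64, 64, 64, 64, 65, 66]
62 8 [63, 64, 64, 65, 66, 67, 67, 67]
64 8 [62, 63, 64, 65, 66, 66, 67, 68]
66 8 [61, 64, 64, 64, 65, 65, 66, 66]
68 7 [42, 42, 47, 64, 64, 65, 66]
78 6 [21, 21, 21, 21, 23, 24]
80 7 [20, 21, 21, 21, 23, 23, 24]
```

```bash
cat > f.py <<'E'
from j import *
p0=np.array([.4617,.0574,-1.4975])
M={'scene':[(182,263),(283,305.7),(313,266),(217,231)],'top':[(221.7,282),(330.2,276.2),(327.8,225.8),(219.2,231.3)]}
out={}
for n,s in S.items():
    f=lambda p:(np.array([proj(s,world(p,(*k,.008))) for k in C])-np.array(M[n])).ravel()
    r=least_squares(f,p0,x_scale=[.01,.01,.05]); out[n]=r.x; print(n,r.x.round(4),r.fun.round(1))
    J=jig(r.x,cloud(s))*1000; hsv=cv2.cvtColor(s['image'],cv2.COLOR_RGB2HSV)
    sel=(abs(J[...,1])<40)&(J[...,0]>-70)&(J[...,0]<30)
    k=sel&(J[...,2]>150)&(J[...,2]<200)&(hsv[...,2]<75); print(' knob',k.sum(),np.nanpercentile(J[k],[3,50,97],axis=0).round(1).tolist())
    red=sel&((hsv[...,0]<8)|(hsv[...,0]>172))&(hsv[...,1]>130)&(J[...,2]>60); print(' red',np.nanpercentile(J[red],[3,50,97],axis=0).round(1).tolist())
    a=J[(abs(abs(J[...,1])-8)<4)&(J[...,0]>18)]
    for lo,hi in((52,60),(61,69)):
        m=a[(a[:,2]>lo)&(a[:,2]<hi)]; print(' z',lo,np.percentile(m[:,0],[2,10,50,90,98]).round(1))
    b=J[(J[...,2]>61)&(J[...,2]<69)&(J[...,0]>40)&(J[...,0]<85)&(abs(J[...,1])<20)]; print(' stop y',np.percentile(b[:,1],[2,50,98]).round(1))
E
python3 f.py
```

```text
scene [ 0.4583  0.0539 -1.495 ] [-1.6 -0.4  0.3  0.2  1.4  0.4 -0.2 -1. ]
 knob 87 [[-24.7, -7.0, 165.1], [-16.6, -4.2, 173.4], [-11.4, 6.0, 177.4]]
 red [[-46.9, -8.9, 97.1], [-41.6, -2.1, 114.1], [-38.4, 10.9, 120.1]]
 z 52 [ 34.7  38.4  68.1 535.5 540. ]
 z 61 [ 60.6  63.2 511.6 530.9 534.3]
 stop y [-9.4  6.4 14.1]
top [ 0.4609  0.0564 -1.4987] [-0.5  0.4  0.6  0.6  0.3 -0.6 -0.5 -0.4]
 knob 116 [[-24.2, -8.2, 172.5], [-17.0, 1.2, 177.1], [-9.5, 9.2, 181.0]]
 red [[-46.0, -9.3, 94.6], [-40.8, 1.7, 119.7], [-37.4, 11.8, 123.5]]
 z 52 [ 35.7  37.6  45.8 509.  521.7]
 z 61 [ 62.3  63.2  67.7 528.7 537.5]
 stop y [-11.3   5.3  11.4]
```

drive_tool:
  plan:
    - [0, 0, 0, 0, 0, 8.05, 1]
    - [0, 0, 0, 0, 0, 8.05, 1]
    - [0, 0, 0, 0, 0, 8.05, 1]
    - [0, 0, 0, 0, 0, 8.05, 1]
    - [0, 0, 0, 0, 0, 8.05, 1]
    - [0, 0, 0, 0, 0, 8.05, 1]
    - [0, 0, 0, 0, 0, 8.05, 1]
    - [0, 0, 0, 0, 0, 8.05, 1]
    - [0, 0, 0, 0, 0, 0, 1]

```text
t: 1.0
tcp_pos: [0.228, 0.5815, 0.2448]
tool_rot: [0.681, 0.733, -0.001, 0.0]
force: [-0.6, -0.5, 1.2]
finger_gap: 1.004
gripper_force: 0.0
```

```bash
cat > k.py <<'E'
from h import *
from j import jig,world
from scipy.spatial.transform import Rotation as R
from scipy.optimize import brentq
PJ=np.array([.4603,.0555,-1.498])
def kin(q,b): # lever, bail angle above horizontal -> pivot, bar, knob (mm)
    th=q-.17; p=np.array([-43-22*np.cos(th),45+22*np.sin(th)])
    bar=p+100.75*np.array([np.cos(b),np.sin(b)]); return p,bar,bar+34*np.array([-np.sin(b),np.cos(b)])
def inv(xz,which): # which 1 bar, 2 knob
    from scipy.optimize import fsolve
    s=fsolve(lambda v:kin(*v)[which]-xz,[1.7,0.8 if xz[1]>120 else 0.]); return s,kin(*s)
def state():
    s=manip.sense(); J=jig(PJ,s['tcp_pos'])*1000; r=R.from_quat(s['tool_rot']); 
    f=s['force']; c,n=np.cos(PJ[2]),np.sin(PJ[2])
    print('t%.2f'%s['t'],'jigTCP',J.round(1),'Fjig',np.round([c*f[0]+n*f[1],-n*f[0]+c*f[1],f[2]],1),'gap%.3f'%s['finger_gap'],'grip',round(float(s['gripper_force']),1),
      'toolyaw',np.degrees(np.arctan2(*r.as_matrix()[1::-1,1])).round(2),'toolz',r.as_matrix()[:,2].round(3)); return J
def to(x,y,z):
    J=state(); print('delta tool mm', np.round([-(x-J[0]),y-J[1],-(z-J[2])],1))
E
python3 - <<'E'
from k import *
to(-17,0,270)
print(inv(np.array([-17,170.]),2))
for b in((42,62.),(54,60.),(57,62),(57.,45.),(52.5,45)): s,k=inv(np.array(b),1); print(b,s.round(3),k[2].round(1))
E
```

```text
t1.00 jigTCP [-541.5 -193.4  244.8] Fjig [ 0.5 -0.7  1.2] gap1.004 grip 0.0 toolyaw 4.2 toolz [-0.001 -0.001 -1.   ]
delta tool mm [-524.5  193.4  -25.2]
(array([1.72273145, 0.99445108]), (array([-43.39740559,  66.99641036]), array([ 11.50763841, 151.47125066]), array([-17., 170.])))
(42, 62.0) [0.944 0.016] [41.5 96. ]
(54, 60.0) [ 1.58  -0.067] [56.3 93.9]
(57, 62) [ 1.712 -0.05 ] [58.7 96. ]
(57.0, 45.0) [ 1.817 -0.219] [64.4 78.2]
(52.5, 45) [ 1.61  -0.218] [59.9 78.2]
```

drive_tool:
  plan:
    - [-0.045, 0.017, -0.003, 0, 0, 0, 1]
    - [-0.045, 0.017, -0.003, 0, 0, 0, 1]
    - [-0.045, 0.017, -0.003, 0, 0, 0, 1]
    - [-0.045, 0.017, -0.003, 0, 0, 0, 1]
    - [-0.045, 0.017, -0.003, 0, 0, 0, 1]
    - [-0.045, 0.017, -0.003, 0, 0, 0, 1]
    - [-0.045, 0.017, -0.003, 0, 0, 0, 1]
    - [-0.045, 0.017, -0.003, 0, 0, 0, 1]
    - [-0.045, 0.017, 0, 0, 0, 0, 1]
    - [-0.045, 0.017, 0, 0, 0, 0, 1]

```text
t: 2.0
tcp_pos: [0.431, 0.1436, 0.2695]
tool_rot: [0.68, 0.734, 0.0, 0.0]
force: [1.0, -0.3, -0.6]
finger_gap: 1.0
gripper_force: 0.0
```

drive_tool:
  plan:
    - [-0.04, 0.012, 0, 0, 0, 0, 1]
    - [-0.0345, 0.0114, 0, 0, 0, 0, 1]
    - [0, 0, 0, 0, 0, 0, 1]
    - [0, 0, 0, 0, 0, 0, 1]

```text
t: 2.4
tcp_pos: [0.4592, 0.0723, 0.2691]
tool_rot: [0.681, 0.732, -0.0, -0.0]
force: [0.0, -0.0, 0.1]
finger_gap: 0.998
gripper_force: 0.0
```

```bash
python3 - <<'E'
from k import *
to(-17,0,174)
s=snap('scene'); save('a1',cv2.resize(s['image'][110:310,150:350],None,fx=3,fy=3,interpolation=3))
E
```

```text
t2.40 jigTCP [-1.680e+01  1.000e-01  2.691e+02] Fjig [0.  0.  0.1] gap0.998 grip 0.0 toolyaw 4.17 toolz [-0.001  0.    -1.   ]
delta tool mm [ 0.2 -0.1 95.1]
```

View pics/a1.png

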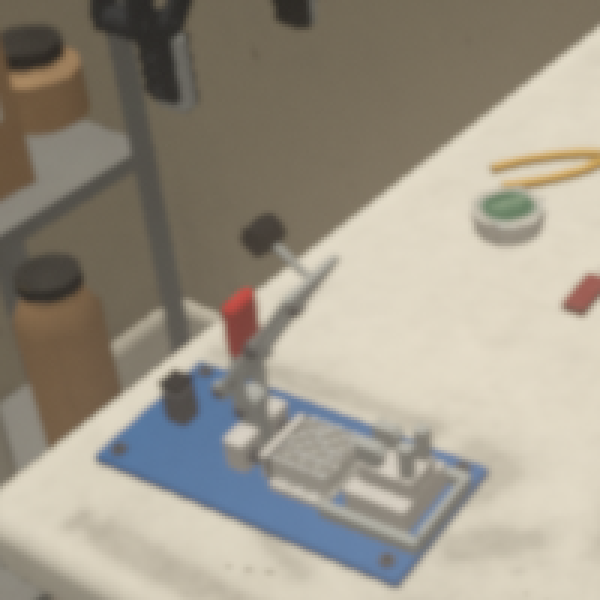

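The fingers, at crop (165,70) and (290,5), hang above the knob at (263,235). I'll go down over it and close gently.

drive_tool:
  plan:
    - [0, 0, 0.035, 0, 0, 0, 1]
    - [0, 0, 0.03, 0, 0, 0, 1]
    - [0, 0, 0.02, 0, 0, 0, 1]
    - [0, 0, 0.01, 0, 0, 0, 1]
    - [0, 0, 0, 0, 0, 0, 0.2]
    - [0, 0, 0, 0, 0, 0, -0.1]
  newtons: 20

```text
t: 3.05
tcp_pos: [0.4596, 0.0735, 0.1749]
tool_rot: [0.68, 0.733, 0.0, 0.0]
force: [0.4, -1.0, -0.5]
finger_gap: 0.692
gripper_force: 0.0
```

```bash
python3 - <<'E'
from k import *
J=state()
for n in('top','scene'):
    s=snap(n)
    w=world(PJ,(-.017,0,.17)); u,v=map(int,proj(s,w)); print(n,u,v)
    save('b_'+n,cv2.resize(s['image'][v-40:v+40,u-50:u+50],None,fx=6,fy=6,interpolation=3))
im=np.hstack([cv2.imread('pics/b_top.png'),cv2.imread('pics/b_scene.png')]); cv2.imwrite('pics/b.png',cv2.resize(im,None,fx=.66,fy=.66))
E
```

```text
t3.05 jigTCP [-18.    0.6 174.9] Fjig [ 1.1  0.3 -0.5] gap0.692 grip 0.0 toolyaw 4.28 toolz [ 0.001 -0.    -1.   ]
top 271 262
scene 238 187
```

View pics/b.png

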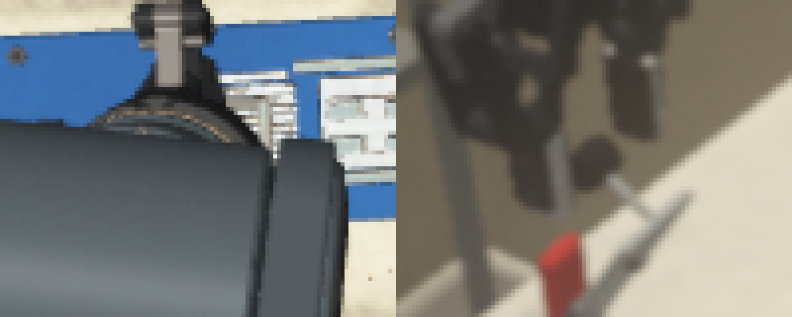

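The top view is hidden by the arm. The scene crop shows the knob at (597,163) between the two fingers, so I'll close.

drive_tool:
  plan:
    - [0, 0, 0, 0, 0, 0, -0.4]
    - [0, 0, 0, 0, 0, 0, -0.5]
    - [0, 0, 0, 0, 0, 0, -0.6]
    - [0, 0, 0, 0, 0, 0, -0.7]
    - [0, 0, 0, 0, 0, 0, -0.8]
    - [0, 0, 0, 0, 0, 0, -1]
    - [0, 0, 0, 0, 0, 0, -1]
  newtons: 20

```text
t: 3.85
tcp_pos: [0.4598, 0.0726, 0.1749]
tool_rot: [0.681, 0.732, 0.0, 0.001]
force: [0.5, -1.0, 6.2]
finger_gap: 0.208
gripper_force: 19.8
```

```bash
python3 -c "
from k import *
state()"
```

```text
t3.85 jigTCP [-17.1   0.8 174.9] Fjig [1.  0.4 6.2] gap0.208 grip 19.8 toolyaw 4.19 toolz [ 0.001 -0.    -1.   ]
```

```bash
python3 - <<'E'
from k import *
a,_=inv(np.array([-17.1,170.]),2); b,_=inv(np.array([48,61.5]),1); print(a,b,kin(*b))
N=14; P=[kin(*(a+(b-a)*i/N))[2] for i in range(N+1)]
print([( round(float(-d[0]),1),round(float(-d[1]),1)) for d in np.diff(P,axis=0)])
E
```

```text
[1.7185169  0.99452194] [ 1.28430383 -0.03223676] (array([-52.6976544 ,  64.74729093]), array([48. , 61.5]), array([49.09585997, 95.48233498]))
[(-6.8, 2.2), (-6.6, 2.8), (-6.4, 3.3), (-6.1, 3.9), (-5.8, 4.4), (-5.5, 4.9), (-5.2, 5.3), (-4.8, 5.8), (-4.3, 6.2), (-3.9, 6.5), (-3.4, 6.9), (-2.9, 7.2), (-2.4, 7.4), (-1.9, 7.7)]
```

drive_tool:
  plan:
    - [-0.0068, 0, 0.0022, 0, 0, 0, -1]
    - [-0.0066, 0, 0.0028, 0, 0, 0, -1]
    - [-0.0064, 0, 0.0033, 0, 0, 0, -1]
    - [-0.0061, 0, 0.0039, 0, 0, 0, -1]
    - [-0.0058, 0, 0.0044, 0, 0, 0, -1]
    - [-0.0055, 0, 0.0049, 0, 0, 0, -1]
    - [-0.0052, 0, 0.0053, 0, 0, 0, -1]
    - [0, 0, 0, 0, 0, 0, -1]
    - [0, 0, 0, 0, 0, 0, -1]

```text
t: 4.75
tcp_pos: [0.4631, 0.0293, 0.1479]
tool_rot: [0.681, 0.733, -0.0, 0.001]
force: [-0.0, -3.3, 5.0]
finger_gap: 0.205
gripper_force: 21.3
```

```bash
python3 -c "
from k import *
state()"
```

```text
t4.75 jigTCP [ 26.3   0.9 147.9] Fjig [ 3.3 -0.3  5. ] gap0.205 grip 21.3 toolyaw 4.2 toolz [ 0.001 -0.002 -1.   ]
```

drive_tool:
  plan:
    - [-0.0048, 0, 0.0058, 0, 0, 0, -1]
    - [-0.0043, 0, 0.0062, 0, 0, 0, -1]
    - [-0.0039, 0, 0.0065, 0, 0, 0, -1]
    - [-0.0034, 0, 0.0069, 0, 0, 0, -1]
    - [-0.0029, 0, 0.0072, 0, 0, 0, -1]
    - [-0.0024, 0, 0.0074, 0, 0, 0, -1]
    - [0, 0, 0, 0, 0, 0, -1]
    - [0, 0, 0, 0, 0, 0, -1]

```text
t: 5.55
tcp_pos: [0.4645, 0.0087, 0.1073]
tool_rot: [0.681, 0.732, 0.0, 0.0]
force: [1.4, -3.2, 0.5]
finger_gap: 0.205
gripper_force: 21.9
```

```bash
python3 - <<'E'
from k import *
J=state()
s=snap('scene'); im=s['image'][140:320,160:340].copy(); save('c',cv2.resize(im,None,fx=3.3,fy=3.3,interpolation=3))
import pickle; pickle.dump(s,open('c.pkl','wb'))
E
```

```text
t5.55 jigTCP [ 46.9   0.8 107.3] Fjig [3.3 1.2 0.5] gap0.205 grip 21.9 toolyaw 4.17 toolz [ 0.001 -0.    -1.   ]
```

View pics/c.png

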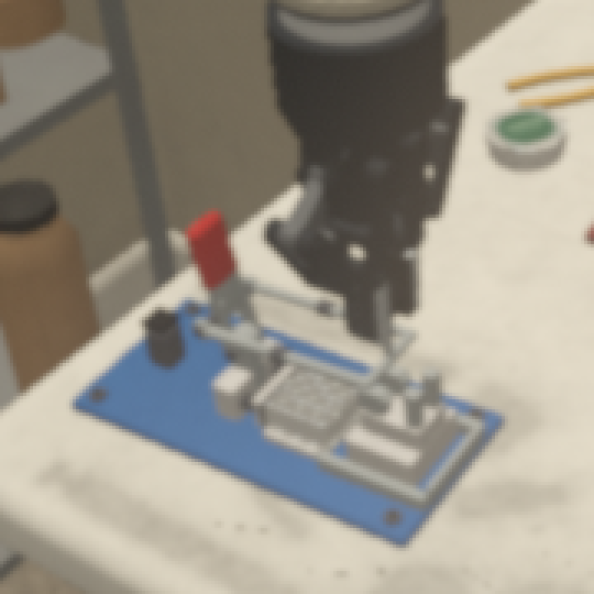

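The bar at crop (400,350) hovers just ahead of the hook, and the lever at (210,250) leans slightly away from the jaw. I'll go down to just above the keeper top and feel for it.

drive_tool:
  plan:
    - [0, 0, 0.003, 0, 0, 0, -1]
    - [0, 0, 0.003, 0, 0, 0, -1]
    - [0, 0, 0.001, 0, 0, 0, -1]
    - [0, 0, 0, 0, 0, 0, -1]

```text
t: 6.0
tcp_pos: [0.4644, 0.0091, 0.1004]
tool_rot: [0.681, 0.732, 0.0, 0.0]
force: [2.5, -1.9, 1.5]
finger_gap: 0.208
gripper_force: 22.1
```

drive_tool:
  plan:
    - [0, 0, 0.001, 0, 0, 0, -1]
    - [0, 0, 0.001, 0, 0, 0, -1]
    - [0, 0, 0, 0, 0, 0, -1]

```text
t: 6.3
tcp_pos: [0.4643, 0.0089, 0.0985]
tool_rot: [0.681, 0.732, 0.0, 0.0]
force: [2.6, -2.5, 1.7]
finger_gap: 0.205
gripper_force: 22.1
```

drive_tool:
  plan:
    - [0, 0, 0.001, 0, 0, 0, -1]
    - [0, 0, 0, 0, 0, 0, -1]

```text
t: 6.5
tcp_pos: [0.4643, 0.0089, 0.0975]
tool_rot: [0.681, 0.732, 0.0, 0.0]
force: [2.9, -2.3, 3.0]
finger_gap: 0.206
gripper_force: 22.1
```

drive_tool:
  plan:
    - [0, 0, 0.001, 0, 0, 0, -1]
    - [0, 0, 0, 0, 0, 0, -1]

```text
t: 6.7
tcp_pos: [0.4643, 0.0088, 0.0965]
tool_rot: [0.681, 0.732, 0.0, 0.0]
force: [2.2, -2.5, 2.9]
finger_gap: 0.201
gripper_force: 22.1
```

drive_tool:
  plan:
    - [0, 0, 0.001, 0, 0, 0, -1]
    - [0, 0, 0, 0, 0, 0, -1]

```text
t: 6.9
tcp_pos: [0.4643, 0.0089, 0.0955]
tool_rot: [0.681, 0.732, 0.0, 0.0]
force: [3.1, -2.8, 2.8]
finger_gap: 0.202
gripper_force: 22.2
```

drive_tool:
  plan:
    - [0, 0, 0.001, 0, 0, 0, -1]
    - [0, 0, 0, 0, 0, 0, -1]

```text
t: 7.1
tcp_pos: [0.4643, 0.0089, 0.0946]
tool_rot: [0.681, 0.732, 0.0, 0.0]
force: [2.7, -2.8, 4.8]
finger_gap: 0.203
gripper_force: 22.4
```

drive_tool:
  plan:
    - [0, 0, 0.001, 0, 0, 0, -1]
    - [0, 0, 0, 0, 0, 0, -1]

```text
t: 7.3
tcp_pos: [0.4644, 0.0088, 0.0943]
tool_rot: [0.681, 0.732, 0.0, 0.001]
force: [0.9, -2.5, 11.6]
finger_gap: 0.208
gripper_force: 23.3
```

drive_tool:
  plan:
    - [0, 0, -0.0025, 0, 0, 0, -1]
    - [-0.002, 0, 0, 0, 0, 0, -1]
    - [-0.002, 0, 0, 0, 0, 0, -1]
    - [-0.002, 0, 0, 0, 0, 0, -1]
    - [0, 0, 0, 0, 0, 0, -1]

```text
t: 7.8
tcp_pos: [0.4644, 0.0044, 0.0955]
tool_rot: [0.682, 0.732, 0.001, -0.001]
force: [5.7, 6.3, -0.7]
finger_gap: 0.201
gripper_force: 21.8
```

drive_tool:
  plan:
    - [-0.0015, 0, 0, 0, 0, 0, -1]
    - [-0.0015, 0, 0, 0, 0, 0, -1]
    - [0, 0, 0, 0, 0, 0, -1]

```text
t: 8.1
tcp_pos: [0.4646, 0.0015, 0.0955]
tool_rot: [0.681, 0.732, 0.001, -0.001]
force: [5.2, 5.1, 0.0]
finger_gap: 0.204
gripper_force: 21.8
```

drive_tool:
  plan:
    - [-0.001, 0, 0, 0, 0, 0, -1]
    - [-0.001, 0, 0, 0, 0, 0, -1]
    - [0, 0, 0, 0, 0, 0, -1]

```text
t: 8.4
tcp_pos: [0.4647, -0.0005, 0.0956]
tool_rot: [0.681, 0.732, 0.001, -0.001]
force: [5.6, 5.0, -0.9]
finger_gap: 0.202
gripper_force: 21.8
```

drive_tool:
  plan:
    - [-0.001, 0, 0, 0, 0, 0, -1]
    - [0, 0, 0, 0, 0, 0, -1]

```text
t: 8.6
tcp_pos: [0.4648, -0.0015, 0.0955]
tool_rot: [0.681, 0.732, 0.001, -0.001]
force: [6.2, 5.2, -1.5]
finger_gap: 0.202
gripper_force: 21.8
```

drive_tool:
  plan:
    - [-0.001, 0, 0, 0, 0, 0, -1]
    - [0, 0, 0, 0, 0, 0, -1]

```text
t: 8.8
tcp_pos: [0.4649, -0.0025, 0.0955]
tool_rot: [0.681, 0.732, 0.001, -0.001]
force: [5.9, 5.2, -0.9]
finger_gap: 0.205
gripper_force: 21.8
```

drive_tool:
  plan:
    - [-0.001, 0, 0, 0, 0, 0, -1]
    - [0, 0, 0, 0, 0, 0, -1]

```text
t: 9.0
tcp_pos: [0.465, -0.0035, 0.0956]
tool_rot: [0.681, 0.732, 0.001, -0.001]
force: [6.6, 5.1, -1.4]
finger_gap: 0.2
gripper_force: 21.8
```

drive_tool:
  plan:
    - [-0.001, 0, 0, 0, 0, 0, -1]
    - [0, 0, 0, 0, 0, 0, -1]

```text
t: 9.2
tcp_pos: [0.465, -0.0045, 0.0956]
tool_rot: [0.681, 0.732, 0.001, -0.001]
force: [5.4, 5.2, -0.1]
finger_gap: 0.207
gripper_force: 21.8
```

drive_tool:
  plan:
    - [-0.001, 0, 0, 0, 0, 0, -1]
    - [0, 0, 0, 0, 0, 0, -1]

```text
t: 9.4
tcp_pos: [0.4651, -0.0055, 0.0956]
tool_rot: [0.681, 0.732, 0.001, -0.001]
force: [5.5, 4.6, -0.3]
finger_gap: 0.207
gripper_force: 21.8
```

drive_tool:
  plan:
    - [-0.001, 0, 0, 0, 0, 0, -1]
    - [0, 0, 0, 0, 0, 0, -1]

```text
t: 9.6
tcp_pos: [0.4652, -0.0065, 0.0955]
tool_rot: [0.681, 0.732, 0.001, -0.001]
force: [5.6, 5.4, -0.5]
finger_gap: 0.206
gripper_force: 21.8
```

drive_tool:
  plan:
    - [-0.001, 0, 0, 0, 0, 0, -1]
    - [0, 0, 0, 0, 0, 0, -1]

```text
t: 9.8
tcp_pos: [0.4651, -0.0069, 0.0955]
tool_rot: [0.682, 0.732, 0.001, -0.001]
force: [6.4, 8.0, -1.4]
finger_gap: 0.207
gripper_force: 21.7
```

```bash
cat > r.py <<'E'
from k import *
import pickle,sys
J=state(); s=snap('scene'); pickle.dump(s,open('d.pkl','wb'))
p=np.array([.4583,.0539,-1.495])
for n,im in(('start',pickle.load(open('scene0.pkl','rb'))),('c',pickle.load(open('c.pkl','rb'))),('now',s)):
    G=jig(p,cloud(im))*1000; hsv=cv2.cvtColor(im['image'],cv2.COLOR_RGB2HSV)
    red=(abs(G[...,1])<30)&(G[...,0]>-130)&(G[...,0]<20)&((hsv[...,0]<8)|(hsv[...,0]>172))&(hsv[...,1]>130)&(G[...,2]>40)
    q=G[red]; f=q[(q[:,1]>-11)] 
    c=np.nanmedian(q,0); A=q[:,[0,2]]-np.median(q[:,[0,2]],0)
    print(n,red.sum(),c.round(1),np.percentile(q[:,2],[3,97]).round(1),'ang from centroid',np.arctan2(c[2]-45,-(c[0]+43)).round(3))
    g=(abs(abs(G[...,1])-8)<4)&(G[...,0]>40)&(G[...,0]<80)&(G[...,2]>60.5)&(G[...,2]<68); print('  stop x',g.sum(),np.percentile(G[g][:,0],[5,50,95]).round(1) if g.sum() else '')
save('d',cv2.resize(s['image'][190:290,190:330],None,fx=5.7,fy=5.7,interpolation=3))
E
python3 r.py
```

```text
t9.80 jigTCP [62.6  0.3 95.5] Fjig [-7.5  7.  -1.4] gap0.207 grip 21.7 toolyaw 4.05 toolz [-0.001  0.004 -1.   ]
start 121 [-41.6  -2.1 114.1] [ 97.1 120.1] ang from centroid 1.591
  stop x 33 [60.3 64.7 68.1]
c 186 [-55.9  -0.6 106.7] [ 89.9 118.6] ang from centroid 1.365
  stop x 35 [60.1 65.  68.5]
now 95 [-23.   -5.7 109.9] [ 90.2 116.6] ang from centroid 1.87
  stop x 48 [56.7 62.9 67.8]
```

View pics/d.png

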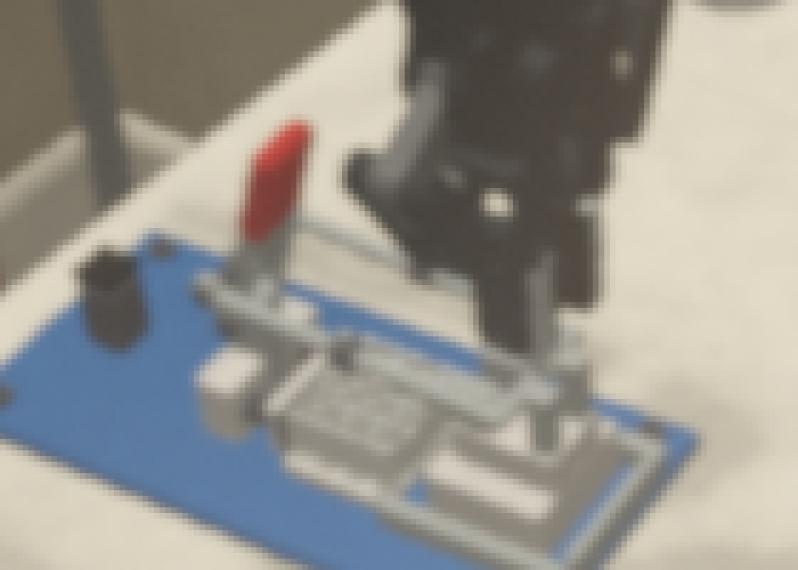

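Force rose from 5 to 8 N while the TCP stalled, so the back stop is found. The crop agrees: the bar at (545,390) is against the stop post at (572,370). I'll back off 1.5 mm and lower along the arc.

drive_tool:
  plan:
    - [0.0016, 0.0004, 0, 0, 0, 0, -1]
    - [-0.0006, 0, 0.002, 0, 0, 0, -1]
    - [-0.0006, 0, 0.002, 0, 0, 0, -1]
    - [0, 0, 0, 0, 0, 0, -1]

```text
t: 10.25
tcp_pos: [0.4654, -0.0082, 0.0916]
tool_rot: [0.681, 0.732, 0.0, -0.001]
force: [4.1, 2.9, 0.3]
finger_gap: 0.205
gripper_force: 21.9
```

```bash
python3 -c "
from k import *
state()"
```

```text
t10.25 jigTCP [63.9  0.4 91.6] Fjig [-2.6  4.3  0.3] gap0.205 grip 21.9 toolyaw 4.14 toolz [-0.001  0.001 -1.   ]
```

The bar is below the keeper top with no vertical force, so it has entered the groove. I'll keep lowering.

drive_tool:
  plan:
    - [-0.0006, 0, 0.002, 0, 0, 0, -1]
    - [-0.0006, 0, 0.002, 0, 0, 0, -1]
    - [0, 0, 0, 0, 0, 0, -1]

```text
t: 10.55
tcp_pos: [0.4655, -0.0097, 0.0877]
tool_rot: [0.681, 0.732, -0.0, -0.0]
force: [3.8, 2.5, -0.8]
finger_gap: 0.202
gripper_force: 21.9
```

drive_tool:
  plan:
    - [-0.0006, 0, 0.002, 0, 0, 0, -1]
    - [-0.0006, 0, 0.002, 0, 0, 0, -1]
    - [0, 0, 0, 0, 0, 0, -1]

```text
t: 10.85
tcp_pos: [0.4657, -0.0111, 0.0837]
tool_rot: [0.681, 0.732, -0.0, -0.0]
force: [3.4, 2.9, -0.3]
finger_gap: 0.204
gripper_force: 22.0
```

```bash
python3 -c "
from k import *
state()"
```

```text
t10.85 jigTCP [66.9  0.5 83.7] Fjig [-2.6  3.6 -0.3] gap0.204 grip 22.0 toolyaw 4.18 toolz [-0.001  0.    -1.   ]
```

drive_tool:
  plan:
    - [-0.0005, 0, 0.0015, 0, 0, 0, -1]
    - [-0.0004, 0, 0.001, 0, 0, 0, -1]
    - [0, 0, 0, 0, 0, 0, -1]
    - [0, 0, 0, 0, 0, 0, -0.5]
    - [0, 0, 0, 0, 0, 0, -0.2]
    - [0, 0, 0, 0, 0, 0, 0.1]
    - [0, 0, 0, 0, 0, 0, 0.1]
    - [0, 0, 0, 0, 0, 0, 0.1]

```text
t: 11.65
tcp_pos: [0.4655, -0.0119, 0.0814]
tool_rot: [0.681, 0.732, -0.0, -0.0]
force: [-0.5, -0.5, -0.4]
finger_gap: 0.554
gripper_force: 0.0
```

drive_tool:
  plan:
    - [0, 0, -0.03, 0, 0, 0, 0.1]
    - [0, 0, -0.04, 0, 0, 0, 0.1]
    - [0, 0, -0.04, 0, 0, 0, 0.1]
    - [0.03, 0, -0.02, 0, 0, 0, 0.1]
    - [0, 0, 0, 0, 0, 0, -0.4]
    - [0, 0, 0, 0, 0, 0, -1]

```text
t: 12.25
tcp_pos: [0.4634, 0.0183, 0.2117]
tool_rot: [0.68, 0.733, -0.0, 0.0]
force: [-0.2, -0.4, -0.2]
finger_gap: 0.219
gripper_force: 0.0
```

```bash
python3 r.py; cp pics/d.png pics/e.png
```

```text
t12.25 jigTCP [ 37.4   0.4 211.7] Fjig [ 0.4 -0.2 -0.2] gap0.219 grip 0.0 toolyaw 4.28 toolz [ 0.    -0.001 -1.   ]
start 121 [-41.6  -2.1 114.1] [ 97.1 120.1] ang from centroid 1.591
  stop x 33 [60.3 64.7 68.1]
c 186 [-55.9  -0.6 106.7] [ 89.9 118.6] ang from centroid 1.365
  stop x 35 [60.1 65.  68.5]
now 39 [-17.1  -2.3 113.1] [109.5 114.7] ang from centroid 1.935
  stop x 27 [60.9 65.8 68.5]
```

View pics/e.png

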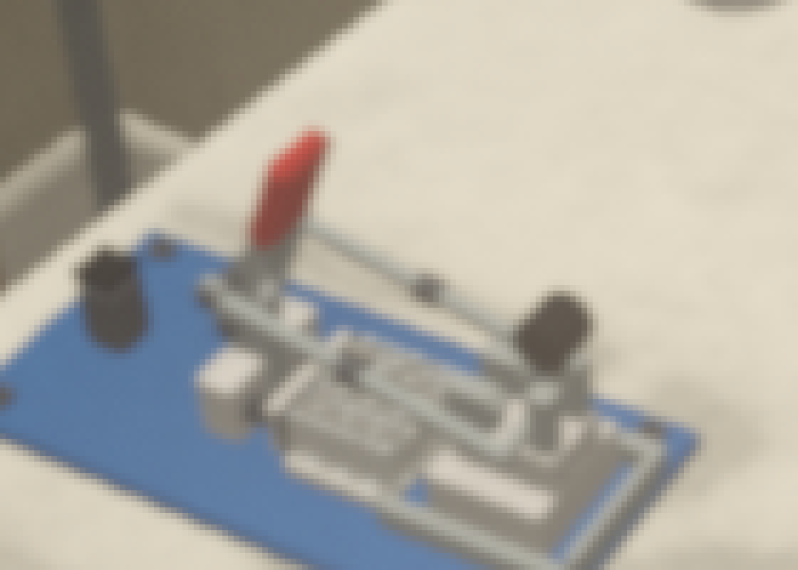

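The bar has dropped behind the hook at crop (500,440) with the knob at (555,330), and the lever leans toward the jaw at q≈1.9. I'll check heights by depth and plan the press arc.

```bash
python3 - <<'E'
from k import *
import pickle
s=snap('scene'); p=np.array([.4583,.0539,-1.495]); G=jig(p,cloud(s))*1000; hsv=cv2.cvtColor(s['image'],cv2.COLOR_RGB2HSV)
sel=(abs(G[...,1])<13)&(G[...,0]>40)&(G[...,0]<85)&(G[...,2]>66)&(hsv[...,2]<80); print('knob',sel.sum(),np.percentile(G[sel],[3,50,97],axis=0).round(1).tolist())
for y0 in(-20,20):
  for x0 in range(-45,66,10):
    m=(abs(G[...,1]-y0)<4)&(abs(G[...,0]-x0)<5)&(G[...,2]>32); 
    if m.sum(): print(y0,x0,m.sum(),np.percentile(G[m][:,2],[50,90]).round(1))
for b in((57,45),(58,45),(59,45),(52.5,45)): r=inv(np.array(b,float),1); print(b,r[0].round(3),r[1][2].round(1))
# press: corner contact at radius r, finger corner=TCP+(-11,-14)
def tcp(q,r=62):
    c=np.array([-43-r*np.cos(q)+5*np.sin(q),45+r*np.sin(q)+5*np.cos(q)]); return c+[11,14]
for q in np.arange(2.0,-.01,-.1): print(round(q,2),tcp(q).round(1))
to(30,0,150)
E
```

```text
knob 1695 [[43.5, -12.5, 242.3], [68.0, -2.0, 356.7], [73.9, 11.9, 443.9]]
-20 -45 20 [68.8 71.5]
-20 -35 21 [67.3 68.8]
-20 -25 19 [64.8 66.4]
-20 -15 22 [62.9 65.1]
-20 -5 16 [60.6 62.6]
-20 5 41 [ 61.3 386.2]
-20 15 71 [378.  429.7]
-20 25 32 [ 56.5 266.4]
-20 35 104 [221.6 266.3]
-20 45 291 [274.6 310.5]
-20 55 403 [393.9 439.7]
-20 65 674 [391.5 447. ]
20 -45 1 [32.3 32.3]
20 -35 12 [66.7 68.9]
20 -25 16 [64.4 65.7]
20 -15 16 [63.2 64.5]
20 -5 17 [60.6 62.5]
20 5 22 [58.9 61.1]
20 15 22 [56.9 59.9]
20 25 19 [54.7 56.1]
20 35 13 [ 53.4 248. ]
20 45 45 [249.9 305. ]
20 55 65 [281.1 300.3]
20 65 59 [382.5 434.1]
(57, 45) [ 1.817 -0.219] [64.4 78.2]
(58, 45) [ 1.861 -0.219] [65.4 78.2]
(59, 45) [ 1.906 -0.217] [66.3 78.2]
(52.5, 45) [ 1.61  -0.218] [59.9 78.2]
2.0 [ -1.7 113.3]
1.9 [ -7.2 116.1]
1.8 [-13.  118.2]
1.7 [-19.1 119.8]
1.6 [-25.2 120.8]
1.5 [-31.4 121.2]
1.4 [-37.6 120.9]
1.3 [-43.8 120.1]
1.2 [-49.8 118.6]
1.1 [-55.7 116.5]
1.0 [-61.3 113.9]
0.9 [-66.6 110.7]
0.8 [-71.6 107. ]
0.7 [-76.2 102.8]
0.6 [-80.3  98.1]
0.5 [-84.   93.1]
0.4 [-87.2  87.7]
0.3 [-89.8  82.1]
0.2 [-91.8  76.2]
0.1 [-93.2  70.2]
-0.0 [-94.  64.]
t12.35 jigTCP [ 3.780e+01 -1.000e-01  2.106e+02] Fjig [ 0.   0.4 -0.4] gap0.048 grip 0.0 toolyaw 4.19 toolz [-0.002  0.    -1.   ]
delta tool mm [ 7.8  0.1 60.6]
```

drive_tool:
  plan:
    - [0, 0, 0.04, 0, 0, 0, -1]
    - [0, 0, 0.04, 0, 0, 0, -1]
    - [0, 0, 0.014, 0, 0, 0, -1]
    - [0.02, 0, 0, 0, 0, 0, -1]
    - [0.015, 0, 0, 0, 0, 0, -1]
    - [0, 0, 0, 0, 0, 0, -1]

```text
t: 12.95
tcp_pos: [0.4598, 0.0535, 0.1159]
tool_rot: [0.68, 0.733, -0.001, -0.002]
force: [0.3, 0.4, 0.4]
finger_gap: 0.003
gripper_force: 0.0
```

drive_tool:
  plan:
    - [0.005, 0, 0, 0, 0, 0, -1]
    - [0.005, 0, 0, 0, 0, 0, -1]
    - [0.005, 0, 0, 0, 0, 0, -1]
    - [0, 0, 0, 0, 0, 0, -1]

```text
t: 13.35
tcp_pos: [0.4605, 0.068, 0.1178]
tool_rot: [0.681, 0.732, 0.0, 0.0]
force: [0.1, -2.1, 0.3]
finger_gap: -0.0
gripper_force: 0.5
```

```bash
python3 r.py
```

```text
t13.35 jigTCP [-12.4   1.2 117.8] Fjig [ 2.1 -0.   0.3] gap-0.000 grip 0.5 toolyaw 4.19 toolz [ 0.001 -0.    -1.   ]
start 121 [-41.6  -2.1 114.1] [ 97.1 120.1] ang from centroid 1.591
  stop x 33 [60.3 64.7 68.1]
c 186 [-55.9  -0.6 106.7] [ 89.9 118.6] ang from centroid 1.365
  stop x 35 [60.1 65.  68.5]
now 44 [-30.   -7.5 107.8] [ 92.7 118.2] ang from centroid 1.775
  stop x 35 [61.  65.1 68.3]
```

drive_tool:
  plan:
    - [0.003, 0, -0.0007, 0, 0, 0, -1]
    - [0.003, 0, -0.0007, 0, 0, 0, -1]
    - [0.003, 0, -0.0006, 0, 0, 0, -1]
    - [0.003, 0, -0.0005, 0, 0, 0, -1]
    - [0, 0, 0, 0, 0, 0, -1]

```text
t: 13.9
tcp_pos: [0.4597, 0.0792, 0.1201]
tool_rot: [0.68, 0.733, -0.0, 0.001]
force: [1.1, -6.6, -0.3]
finger_gap: 0.001
gripper_force: 3.3
```

drive_tool:
  plan:
    - [0.003, 0, -0.0005, 0, 0, 0, -1]
    - [0.003, 0, -0.0004, 0, 0, 0, -1]
    - [0.003, 0, 0, 0, 0, 0, -1]
    - [0, 0, 0, 0, 0, 0, -1]

```text
t: 14.3
tcp_pos: [0.459, 0.0879, 0.1209]
tool_rot: [0.68, 0.733, -0.001, 0.001]
force: [1.5, -8.2, 0.2]
finger_gap: -0.004
gripper_force: 3.8
```

```bash
python3 r.py
```

```text
t14.30 jigTCP [-32.4   1.1 120.9] Fjig [8.3 0.9 0.2] gap-0.004 grip 3.8 toolyaw 4.29 toolz [ 0.001 -0.002 -1.   ]
start 121 [-41.6  -2.1 114.1] [ 97.1 120.1] ang from centroid 1.591
  stop x 33 [60.3 64.7 68.1]
c 186 [-55.9  -0.6 106.7] [ 89.9 118.6] ang from centroid 1.365
  stop x 35 [60.1 65.  68.5]
now 71 [-46.4  -6.5 103. ] [ 91.3 123.3] ang from centroid 1.513
  stop x 34 [57.7 61.  65.2]
```

The jaw is being drawn in at 8 N, so the bail is hooked. I'll continue along the arc.

drive_tool:
  plan:
    - [0.003, 0, 0.0001, 0, 0, 0, -1]
    - [0.0031, 0, 0.0003, 0, 0, 0, -1]
    - [0.0031, 0, 0.0004, 0, 0, 0, -1]
    - [0.003, 0, 0.0007, 0, 0, 0, -1]
    - [0.003, 0, 0.0008, 0, 0, 0, -1]
    - [0, 0, 0, 0, 0, 0, -1]

```text
t: 14.95
tcp_pos: [0.4579, 0.1035, 0.1192]
tool_rot: [0.68, 0.733, -0.0, 0.001]
force: [0.2, -6.0, 6.2]
finger_gap: -0.002
gripper_force: 3.6
```

drive_tool:
  plan:
    - [0.003, 0, 0.001, 0, 0, 0, -1]
    - [0.0029, 0, 0.0011, 0, 0, 0, -1]
    - [0.0028, 0, 0.0013, 0, 0, 0, -1]
    - [0.0028, 0, 0.0014, 0, 0, 0, -1]
    - [0.0027, 0, 0.0016, 0, 0, 0, -1]
    - [0, 0, 0, 0, 0, 0, -1]

```text
t: 15.55
tcp_pos: [0.4569, 0.1184, 0.113]
tool_rot: [0.681, 0.733, 0.0, 0.001]
force: [-0.3, -2.3, 6.6]
finger_gap: 0.002
gripper_force: 2.8
```

```bash
python3 r.py|sed '2,5d'
```

```text
t15.55 jigTCP [-63.    1.2 113. ] Fjig [ 2.2 -0.5  6.6] gap0.002 grip 2.8 toolyaw 4.21 toolz [ 0.002 -0.    -1.   ]
now 114 [-72.7  -6.   94.1] [ 84.5 112.4] ang from centroid 1.027
  stop x 36 [49.3 52.5 56.2]
```

drive_tool:
  plan:
    - [0.0026, 0, 0.0017, 0, 0, 0, -1]
    - [0.0026, 0, 0.0018, 0, 0, 0, -1]
    - [0.0025, 0, 0.0019, 0, 0, 0, -1]
    - [0.0024, 0, 0.0021, 0, 0, 0, -1]
    - [0.0022, 0, 0.0022, 0, 0, 0, -1]
    - [0, 0, 0, 0, 0, 0, -1]

```text
t: 16.2
tcp_pos: [0.456, 0.1311, 0.1033]
tool_rot: [0.681, 0.732, 0.001, 0.0]
force: [0.9, -0.8, 4.8]
finger_gap: -0.003
gripper_force: 2.4
```

drive_tool:
  plan:
    - [0.0021, 0, 0.0023, 0, 0, 0, -1]
    - [0.0019, 0, 0.0024, 0, 0, 0, -1]
    - [0.0019, 0, 0.0025, 0, 0, 0, -1]
    - [0.0017, 0, 0.0026, 0, 0, 0, -1]
    - [0, 0, 0, 0, 0, 0, -1]

```text
t: 16.7
tcp_pos: [0.4554, 0.1389, 0.0933]
tool_rot: [0.681, 0.732, 0.001, 0.0]
force: [-0.1, 0.6, 4.7]
finger_gap: -0.002
gripper_force: 1.9
```

```bash
python3 r.py|sed '2,5d'
```

```text
t16.70 jigTCP [-83.6   1.2  93.3] Fjig [-0.6 -0.1  4.7] gap-0.002 grip 1.9 toolyaw 4.16 toolz [ 0.002  0.001 -1.   ]
now 106 [-92.2  -6.3  78.1] [70.5 94.3] ang from centroid 0.593
  stop x 31 [44.5 48.2 51.8]
```

drive_tool:
  plan:
    - [0.0016, 0, 0.0027, 0, 0, 0, -1]
    - [0.0015, 0, 0.0028, 0, 0, 0, -1]
    - [0.0013, 0, 0.0028, 0, 0, 0, -1]
    - [0.0012, 0, 0.0028, 0, 0, 0, -1]
    - [0, 0, 0, 0, 0, 0, -1]

```text
t: 17.25
tcp_pos: [0.4547, 0.1444, 0.0818]
tool_rot: [0.681, 0.732, 0.001, -0.0]
force: [0.9, 0.8, 1.8]
finger_gap: -0.002
gripper_force: 0.7
```

drive_tool:
  plan:
    - [0.001, 0, 0.0029, 0, 0, 0, -1]
    - [0.0008, 0, 0.003, 0, 0, 0, -1]
    - [0, 0, 0, 0, 0, 0, -1]

```text
t: 17.55
tcp_pos: [0.4541, 0.1455, 0.0753]
tool_rot: [0.681, 0.733, -0.0, -0.0]
force: [0.1, -0.4, 0.3]
finger_gap: 0.0
gripper_force: 0.4
```

drive_tool:
  plan:
    - [0.0004, 0, 0.0015, 0, 0, 0, -1]
    - [0.0003, 0, 0.0015, 0, 0, 0, -1]
    - [0, 0, 0, 0, 0, 0, -1]

```text
t: 17.85
tcp_pos: [0.4539, 0.146, 0.0723]
tool_rot: [0.681, 0.732, -0.0, -0.0]
force: [0.3, 0.5, 0.7]
finger_gap: -0.004
gripper_force: 0.1
```

```bash
python3 r.py|sed '2,5d'
```

```text
t17.85 jigTCP [-90.7   0.2  72.3] Fjig [-0.4  0.4  0.7] gap-0.004 grip 0.1 toolyaw 4.19 toolz [-0.001 -0.    -1.   ]
now 82 [-101.8   -7.3   57.7] [52.5 72.5] ang from centroid 0.212
  stop x 31 [43.3 47.2 50.9]
```

drive_tool:
  plan:
    - [0.0001, 0, 0.0015, 0, 0, 0, -1]
    - [0, 0, 0.0015, 0, 0, 0, -1]
    - [0, 0, 0, 0, 0, 0, -1]

```text
t: 18.2
tcp_pos: [0.454, 0.1461, 0.0694]
tool_rot: [0.681, 0.732, -0.0, -0.0]
force: [0.1, -1.0, -0.2]
finger_gap: -0.001
gripper_force: 0.0
```

drive_tool:
  plan:
    - [0, 0, 0.001, 0, 0, 0, -1]
    - [0, 0, 0.001, 0, 0, 0, -1]
    - [0, 0, 0, 0, 0, 0, -1]

```text
t: 18.5
tcp_pos: [0.4543, 0.1461, 0.0676]
tool_rot: [0.681, 0.732, -0.0, -0.0]
force: [0.3, 0.3, -0.2]
finger_gap: 0.002
gripper_force: 0.0
```

```bash
python3 r.py|sed '2,5d'
```

```text
t18.50 jigTCP [-90.8   0.6  67.6] Fjig [-0.3  0.3 -0.2] gap0.002 grip 0.0 toolyaw 4.19 toolz [-0. -0. -1.]
now 81 [-101.8   -7.6   52.7] [48.7 66.7] ang from centroid 0.13
  stop x 33 [43.5 47.7 50.2]
```

drive_tool:
  plan:
    - [0, 0, 0.001, 0, 0, 0, -1]
    - [0, 0, 0.001, 0, 0, 0, -1]
    - [0, 0, 0, 0, 0, 0, -1]

```text
t: 18.85
tcp_pos: [0.4543, 0.1461, 0.0656]
tool_rot: [0.681, 0.732, -0.0, -0.0]
force: [-0.4, -0.7, -0.7]
finger_gap: 0.005
gripper_force: 0.0
```

drive_tool:
  plan:
    - [0, 0, 0.001, 0, 0, 0, -1]
    - [0, 0, 0, 0, 0, 0, -1]

```text
t: 19.05
tcp_pos: [0.4543, 0.1462, 0.0646]
tool_rot: [0.681, 0.732, -0.0, -0.0]
force: [0.3, -0.2, -0.1]
finger_gap: 0.0
gripper_force: 0.0
```

drive_tool:
  plan:
    - [0, 0, 0.001, 0, 0, 0, -1]
    - [0, 0, 0, 0, 0, 0, -1]

```text
t: 19.25
tcp_pos: [0.4544, 0.1462, 0.064]
tool_rot: [0.681, 0.732, 0.0, 0.0]
force: [-1.1, -0.5, 3.6]
finger_gap: -0.001
gripper_force: 1.9
```

Contact came at exactly TCP 64 mm, which matches a flat lever. I'll press lightly once more to confirm the stop, then back off and look.

drive_tool:
  plan:
    - [0, 0, 0.0008, 0, 0, 0, -1]
    - [0, 0, 0, 0, 0, 0, -1]

```text
t: 19.45
tcp_pos: [0.4544, 0.1462, 0.064]
tool_rot: [0.681, 0.732, 0.0, 0.0]
force: [-1.4, 0.0, 11.0]
finger_gap: -0.002
gripper_force: 5.6
```

drive_tool:
  plan:
    - [0, 0, -0.01, 0, 0, 0, -1]
    - [0, 0, -0.04, 0, 0, 0, -1]
    - [0, 0, -0.05, 0, 0, 0, -1]
    - [0, 0, -0.05, 0, 0, 0, -1]
    - [0, 0, -0.03, 0, 0, 0, -1]
    - [0, 0, 0, 0, 0, 0, -1]
    - [0, 0, 0, 0, 0, 0, -1]

```text
t: 20.15
tcp_pos: [0.4542, 0.1462, 0.2435]
tool_rot: [0.681, 0.732, 0.001, 0.001]
force: [-0.3, -0.3, -1.4]
finger_gap: 0.005
gripper_force: 0.0
```

```bash
python3 r.py|sed '2,5d'; cp pics/d.png pics/g.png
```

```text
t20.15 jigTCP [-90.9   0.5 243.5] Fjig [ 0.3 -0.4 -1.4] gap0.005 grip 0.0 toolyaw 4.19 toolz [ 0.001  0.    -1.   ]
now 147 [-103.8   -1.6   49.5] [46.2 51. ] ang from centroid 0.075
  stop x 33 [43.1 46.6 50.3]
```

View pics/g.png

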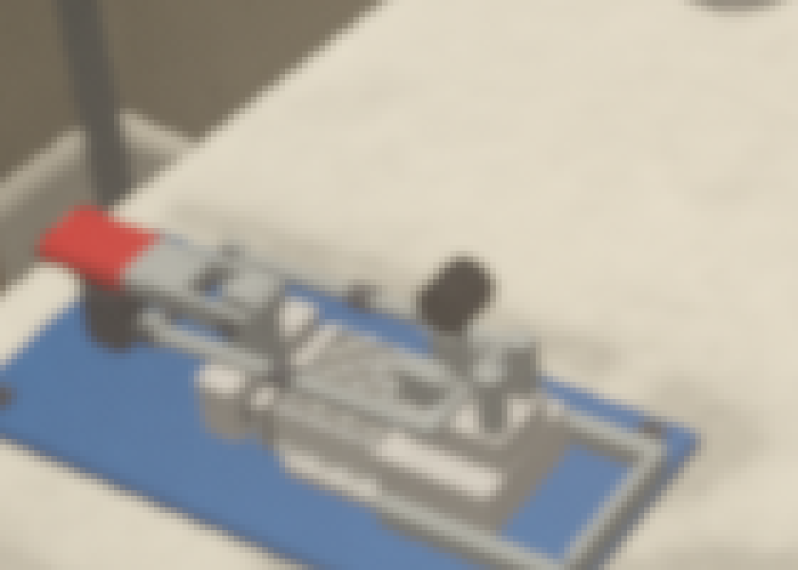

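The lever lies flat on its post at crop (100,245), with its top surface at z≈50. The bar is hooked at (450,400), the jaw is drawn onto the heat sink, and the arm is clear. Handing in.

```bash
python3 -c "
from station import manip
print(manip.sign_off())"
```

```text
the job is handed in; nothing more can be done
None
```

I clamped the heat sink: the bar is hooked behind the jaw and the lever lies flat and holds by itself with the arm clear. I handed the job in at about 20 s of the 72 s; sign-off returned no verdict, and the pad's travel was not measured directly.

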